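Set the saw feed for the stock and load it

ROBOT

A 6-joint arm with a two-finger parallel gripper is mounted at the origin on the work surface. World frame = base frame: x ahead of the robot, y to its left, z up, the work surface at z = 0. Lengths are in m, angles in rad, forces in N, time in s.
With the tool pointing down it reaches from about 0.25 to 0.775 m from the base axis. Payload 4 kg.
Tool frame: the origin (TCP) lies midway between the tips of the shut fingers; the grasp point (between the pads) lies 19 mm behind it; y points along the fingers, x is the direction in which the jaws open and shut, and the axes are right-handed (so a half turn about y gives the same grasp; the last joint's range is limited). The gripper opens to 94 mm and grips with 3 to 60 N. Pads are 16 mm wide; open, the fingers measure 119 mm over their backs; the gripper's body (75 mm by 177 mm) begins 78 mm behind the grasp point.
Start: joints at [-1.399, 0.087, 1.371, -0, 1.684, -0.103], TCP at [0.149, -0.529, 0.206] pointing down, gripper open.
Joint ranges: [-3.1, 3.1], [-0.76, 2.03], [0.27, 2.55], [-1.08, 4.22], [0.17, 2.65], [-2.57, 2.57]. Speed limits (rad/s): [2.79, 2.79, 3.14, 3.14, 3.14, 3.14].

INTERFACE

Orientations are given as [roll, pitch, yaw] about the fixed x, y, z axes, in that order (R = Rz(yaw) Ry(pitch) Rx(roll)).
In Python, from bench import robot gives the robot as it stands.
- The arm moves only by the shell command python3 -m creep 'ROWS'. ROWS is JSON, a list of rows, each a list of 7 numbers: the shift along the tool's x, y, z in mm, then the turn, a rotation vector about the tool's x, y, z in degrees, then the closure in counts, from 0 (fully open) to 255 (shut). A call has 1 to 5 rows; each row is the pose to reach, as a shift and turn from the pose commanded when the call began, along the tool's axes at that moment; what a row does not reach only later rows make up. A row lasts 1/8 s, in which the tool goes at most 62.5 mm and 10.7 degrees, less where a joint would pass 70% of its speed; a pose out of reach is approached as far as the arm can. A call with a gripper value outside its range is refused whole. The fingers move at their own pace and stop on an object; the grip force is fixed at half the most. Time passes only in rows, so rows that repeat a pose let the fingers close. It gives the time, the measured TCP pose, the force and the opening at its end, in the units of the state.
- robot.get_obs(): the state, without advancing time (a new reading comes with each control period).
- robot.snapshot(name): name is "scene" or "top" or "wrist"; returns a dict with "color" (400x640x3 uint8, blue, green, red), "fx", "fy", "cx", "cy" (pixels), "world_from_camera" (4x4, takes a point from camera to world coordinates); the wrist camera has in their place "mount" (4x4, takes a point from camera to tool coordinates, whose origin is the TCP and whose axes are the tool frame's). Camera axes: x right, y down, z forward; pixel columns grow to the right and rows downward; lengths in m; the calibration is good to about 2 mm. The wrist camera is an equidistant fisheye: a pixel r from the principal point sees the ray r / f radians off the axis. A picture is of the moment at which its call begins: read the wrist's pose just before it. There is no depth.
- robot.close_job(): hands the job in, once; it reports no verdict.
Trained networks look in the newest picture that a camera, given by its name, has taken for a name from the list of things; names that differ only in an ending like _2 or _b are one class to them, and where a whole thing is asked for, a point or a joint stands for the part that bears it (a point fixed in the world has none). Each returns a list of dicts, best first, with "p" (0 to 1); they miss things now and then, are a little off and sometimes report something else, mostly with a low value. They report only what shows in the picture. A call takes as long as a camera call. They do not tell look-alikes from the thing itself.
- robot.spot_in(name, camera): "point" ([x, y, z] in m, in world coordinates, good to about 4 mm: the middle of the surface that is visible of it).
- robot.landmark_of(name, camera): "point" ([x, y, z] in m, in world coordinates, good to about 4 mm: a listed point, or the origin of a listed thing).
The state is a dict: "time": time; "joint_positions": joint angles; "qvel": joint speeds; "joint_torque": joint torques, N m; "tool_pos": TCP position; "ee_rot": TCP orientation; "wrist_force": force on the tool from outside, world axes, zero at the start; "wrist_torque": the same for the moment, N m; "width": finger opening in m.
Only numpy, scipy, OpenCV 4.12 (cv2) and the standard library are available. Lean on these libraries where they do the work, as an engineer would, in place of code of your own. Each camera call takes 0.05 s, during which the arm holds its last target.

TASK

Get the cold saw's loading station ready for the piece of stock lying in the near lane, the one with the end stop: first pull up the sprung selector knob on the feed gearbox, turn its pointer to the mark that shows that piece's end shape (open square for the hollow tube, filled rectangle for the solid bar) and let it drop fully into that notch. Only then slide the piece along the near lane until its end is flush against the end stop, lying flat, and let go. Leave the piece in the far lane, the hammer, the can and the V-block where they are.

Things in the scene. Friction and masses are not known exactly. Their poses are not given: they have to be found in the camera images.
- station: Loading station: fixed dark steel plate 220 (x) by 330 (y) by 12 mm; origin at its underside centre. Two lanes run along y, 44 to 46 mm wide between strips 8 mm high (tops 20 mm above the bench), +y ends open: the near lane (robot side), centred at x = -54.5 mm, end stop at its -y end; the far storage lane, at x = +54 mm, no stop. Place and yaw vary.
- lane (a point): Point on the floor of the near lane at mid-length, 12 mm above the bench; y runs along the lane, and -y leads to the end stop.
- stop_face (a point): Centre of the end stop's face that the stock meets: 130 mm from lane along -y, 17 mm above the lane floor. The stop is a fixed steel block 62 mm wide, 24 mm thick and 34 mm high above the lane floor. A piece is home when its end meets this face: centre 60 mm (tube) or 45 mm (bar) from it along the lane.
- tube_center (a point): Centre of the hollow square steel tube: 40 by 40 mm, 120 mm long along its y, 3 mm walls, open at both ends, about 0.4 kg. Lies flat in one of the two lanes, 20 mm centre height above the lane floor.
- bar_center (a point): Centre of the solid flat steel bar: 40 mm wide, 20 mm high, 90 mm long along its y, about 0.55 kg. Lies flat in the other lane, 10 mm centre height above the lane floor. Which piece lies in the near lane changes from start to start.
- gearbox: Feed gearbox: fixed grey housing 130 by 130 by 50 mm high; origin at its underside centre; its -x side faces the robot, give or take 20 degrees. The selector stands at the centre of its top in a ring of four steel lands (9 mm high, 26 to 35 mm from the axis) that leave three notches: middle (housing -x, white dot) and 60 degrees to either side (other marks).
- mark_tube (a point): Centre of the white open-square mark (20 mm) on the gearbox top, 50 mm from the selector's axis, by the notch 60 degrees counter-clockwise (seen from above) of the middle: on the housing's -x, -y side. For the hollow tube.
- mark_bar (a point): Centre of the white filled-rectangle mark (11 by 22 mm) on the gearbox top, 50 mm from the axis, by the notch 60 degrees clockwise of the middle: on the housing's -x, +y side. For the solid bar.
- selector_grip (a point): On the selector knob's axis at the height to grip, 34 mm above the housing's top when it is down (its z is then 84 mm). The grip is a black upright bar 44 mm long (point x), 12 mm thick (point y) and 34 mm high, reaching from 20 mm below this point to 14 mm above it. The steel pointer pin sticks out under the grip along the point's -x, to 38 mm from the axis. Site turns and lifts with the knob.
- selector (a joint): Turn of the knob in rad: about 0 with the pointer in the middle notch (at every start), positive counter-clockwise seen from above; +1.05 open-square notch, -1.05 filled-rectangle notch; ends at +-1.4. Turns freely only while pulled up; each notch has about 0.09 rad of play either way.
- selector_pull (a joint): Lift of the knob in m: 0 fully down in a notch, 0.016 fully up. The pin clears the lands from about 0.008. A spring pulls it down with 3 N at the bottom to 7 N at the top; released between notches, the pin rests on a land at about 0.008.
- hammer: Hammer lying on the bench to the left, handle to -x; leave alone.
- oil_can: Closed metal can, 60 mm diameter, 120 mm high, right of the gearbox; leave alone.
- vblock: Small steel V-block, 50 by 40 by 35 mm, beyond the gearbox; leave alone.
Not all that is in view belongs to the job. What is meant by the gearbox is not pink, and is the larger of those in its own colour.

How it is judged:
On the way, in this order (a step that is already met when the one before it is completed fails the run):
1. the selector is turned to the notch for the piece in the near lane and has dropped fully into it, with that piece still short of the stop (((x of tube_center in the frame of lane below 0.03 m and value of joint selector above 0.9 rad and value of joint selector_pull below 0.003 m and y of tube_center in the frame of lane above -0.05 m) or (x of bar_center in the frame of lane below 0.03 m and value of joint selector below -0.9 rad and value of joint selector_pull below 0.003 m and y of bar_center in the frame of lane above -0.065 m))), for 0.2 s.
2. the piece in the near lane is home against the end stop (((x of tube_center in the frame of lane between -0.006 and 0.03 m and y of tube_center in the frame of lane between -0.073 and -0.067 m and x of tube_center in the frame of lane below 0.006 m and angle between tube_center's own z axis and vertical below 0.06 rad and angle between the y axis of tube_center and the y axis of lane, either way round below 0.1 rad) or (x of bar_center in the frame of lane between -0.006 and 0.03 m and y of bar_center in the frame of lane between -0.088 and -0.082 m and x of bar_center in the frame of lane below 0.006 m and angle between bar_center's own z axis and vertical below 0.06 rad and angle between the y axis of bar_center and the y axis of lane, either way round below 0.1 rad))), for 0.2 s.
At the end, for the whole second after the job is handed in: Knob down (lift < 3 mm) in the notch for the near-lane piece (> 0.9 rad for the tube, < -0.9 for the bar); that piece flat (tilt < 0.06 rad) and in line (0.1 rad, 6 mm) in the near lane, its end within 3 mm of the stop, at rest; far-lane piece within 15 mm of its start (((x of tube_center in the frame of lane between -0.006 and 0.03 m and value of joint selector above 0.9 rad and value of joint selector_pull below 0.003 m and y of tube_center in the frame of lane between -0.073 and -0.067 m and x of tube_center in the frame of lane below 0.006 m and angle between tube_center's own z axis and vertical below 0.06 rad and angle between the y axis of tube_center and the y axis of lane, either way round below 0.1 rad and distance of bar_center from where it was at the start of the episode below 0.015 m and linear speed of tube below 0.01 m/s) or (x of bar_center in the frame of lane between -0.006 and 0.03 m and value of joint selector below -0.9 rad and value of joint selector_pull below 0.003 m and y of bar_center in the frame of lane between -0.088 and -0.082 m and x of bar_center in the frame of lane below 0.006 m and angle between bar_center's own z axis and vertical below 0.06 rad and angle between the y axis of bar_center and the y axis of lane, either way round below 0.1 rad and distance of tube_center from where it was at the start of the episode below 0.015 m and linear speed of bar below 0.01 m/s))); the robot touches nothing.
It fails at once if the hammer is moved by more than 25 mm (distance of hammer from where it was at the start of the episode above 0.025 m).
It fails at once if the can is moved by more than 25 mm (distance of oil_can from where it was at the start of the episode above 0.025 m).
It fails at once if the V-block is moved by more than 25 mm (distance of vblock from where it was at the start of the episode above 0.025 m).
It fails at once if a piece of stock is tipped by more than 17 degrees (angle between any of tube_center, bar_center's own z axis and vertical above 0.3 rad).
It also fails if it takes over 64 s, if anything falls off the work surface, if the arm or the gripper's body presses on something with over 40 N, if the wrist force passes 120 N, or if a joint passes its speed limit or range.

## Working session

There is one attempt and no reset: what is moved stays moved. The work goes in short steps, Python scripts to look and compute and a shell command to move; the robot and the scene stay as the last step left them, time stands still between calls to the robot, and variables do not carry over. Pictures are saved under pics/ and viewed, and the job is handed in when it is done.

```bash
ls; mkdir -p pics; python3 - <<'E'
from bench import robot
import cv2
o=robot.get_obs(); print(o)
for n in ("scene","top","wrist"):
    s=robot.snapshot(n); cv2.imwrite(f"pics/{n}0.png",s["color"]); print(n,s["fx"],s["fy"],s["cx"],s["cy"],s.get("world_from_camera",s.get("mount")).round(4).tolist())
    if n!="wrist":
        for k in ("gearbox","selector_grip","mark_tube","mark_bar","lane","stop_face","tube_center","bar_center","station","oil_can","vblock","hammer"):
            print(k,[(round(d["p"],2),[round(float(x),3) for x in d["point"]]) for d in robot.landmark_of(k,n)[:3]])
E
```

```text
pics
{'time': 0.0, 'joint_positions': array([-1.39907433e+00,  8.79764392e-02,  1.37222079e+00, -1.40793273e-05,
        1.68357847e+00, -1.03092063e-01]), 'qvel': array([-0.00025864,  0.00200692, -0.00103692,  0.0006367 ,  0.00092236,
       -0.00047202]), 'joint_torque': array([ 3.04068162e-04, -3.40185106e+01, -3.02425790e+01,  7.16456026e-02,
        3.29014775e-02, -1.61985531e-04]), 'tool_pos': array([ 0.14915607, -0.52883643,  0.20430942]), 'ee_rot': array([-1.57058559,  0.0021729 , -1.2959836 ]), 'wrist_force': array([-0.93010651, -0.39297401, -1.50605438]), 'wrist_torque': array([ 0.00473942,  0.02497078, -0.0101016 ]), 'width': 0.094099823286379}
scene 365.08894126825845 365.08894126825845 314.87798119260196 199.31615577395937 [[-0.4349, 0.6983, -0.5686, 1.1885], [0.9003, 0.3482, -0.2611, 0.3167], [0.0157, -0.6255, -0.7801, 0.9915], [0.0, 0.0, 0.0, 1.0]]
gearbox [(0.81, [0.283, -0.204, 0.0]), (0.77, [0.646, -0.411, -0.001]), (0.64, [0.475, -0.248, -0.004])]
selector_grip [(0.63, [0.476, -0.249, 0.082]), (0.62, [0.287, -0.2, 0.061])]
mark_tube [(0.84, [0.609, -0.446, 0.051])
[... 1079 characters left out ...]
6, [0.612, -0.447, 0.048])]
mark_bar [(0.95, [0.634, -0.365, 0.044]), (0.88, [0.271, -0.169, 0.037]), (0.65, [0.464, -0.198, 0.052])]
lane [(0.75, [0.492, 0.115, 0.015])]
stop_face [(0.7, [0.501, -0.017, 0.024]), (0.43, [0.474, -0.46, -0.004])]
tube_center [(0.66, [0.481, -0.248, 0.001]), (0.65, [0.6, 0.131, 0.033])]
bar_center [(0.91, [0.481, 0.186, 0.02])]
station []
oil_can [(0.63, [0.478, -0.459, -0.004])]
vblock [(0.83, [0.757, -0.262, 0.001])]
hammer [(0.75, [0.474, 0.47, 0.002])]
wrist 309.70691628693146 309.70691628693146 319.01500882107314 203.2602310521898 [[1.0, 0.0009, -0.0004, -0.0004], [0.0006, -0.2628, 0.9648, -0.1797], [0.0008, -0.9648, -0.2628, 0.0759], [0.0, 0.0, 0.0, 1.0]]
```

View pics/scene0.png

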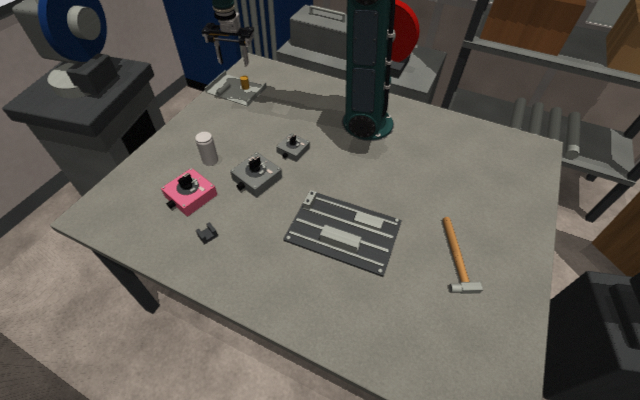

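View pics/top0.png

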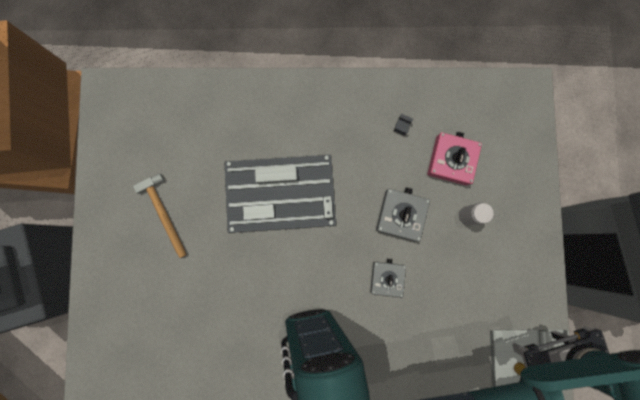

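The top view shows three gearbox look-alikes: pink at (455,158), large grey at (404,215) and small grey at (388,279). The description picks the large grey one. I'll check it, and the lane pieces, in a close crop.

```bash
python3 - <<'E'
import cv2,numpy as np
t=cv2.imread("pics/top0.png"); s=cv2.imread("pics/scene0.png")
a=cv2.resize(t[180:300,360:440],(400,600),interpolation=cv2.INTER_CUBIC)
cv2.imwrite("pics/c_gear.png",a)
b=cv2.resize(t[145:245,215:345],(780,600),interpolation=cv2.INTER_CUBIC); cv2.imwrite("pics/c_lane.png",b)
c=cv2.resize(s[180:280,275:410],(800,592),interpolation=cv2.INTER_CUBIC); cv2.imwrite("pics/c_lane_s.png",c)
E
```

```text
(no output)
```

View pics/c_gear.png

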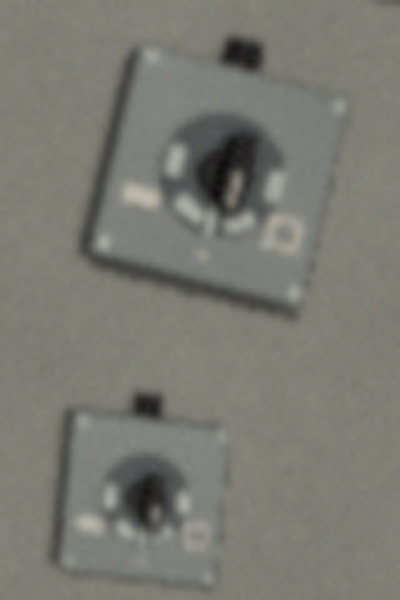

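View pics/c_lane.png

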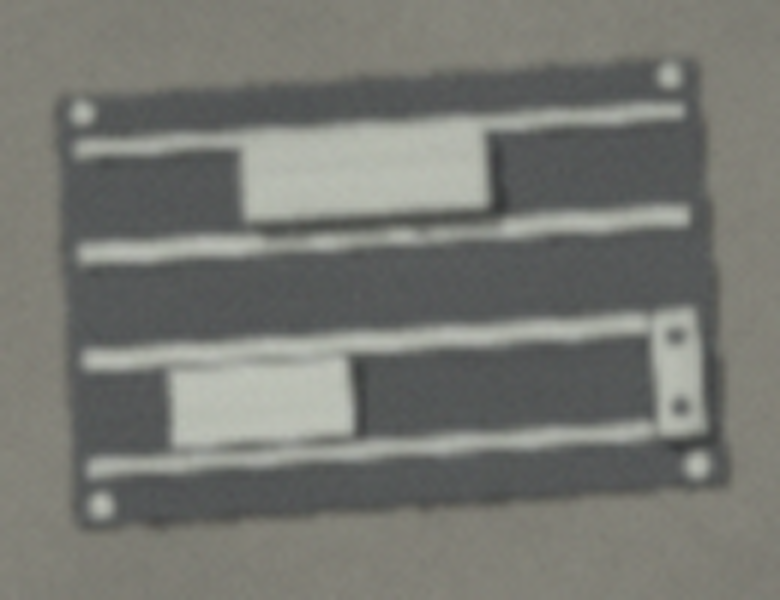

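View pics/c_lane_s.png

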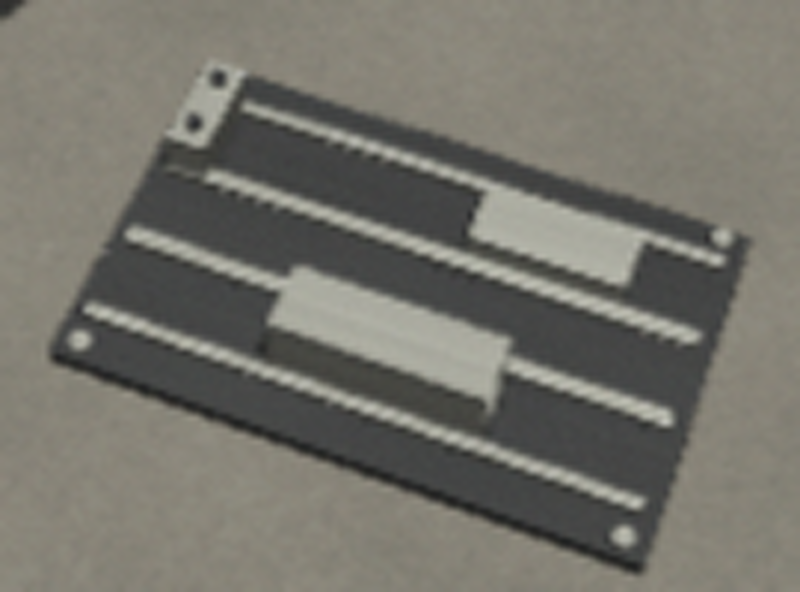

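The top crop confirms the large grey gearbox: its filled rectangle is on the left (+y) and its pointer sits in the middle notch. In both views the near lane holds the short low piece, which is the solid bar, and the long tall tube is in the far lane. So the target is -1.05, clockwise. I'll move above the gearbox while turning the wrist.

```bash
python3 -m creep '[[-26,0,56,0,-10.5,0,0],[-52,0,112,0,-21,0,0],[-78,0,168,0,-31.5,0,0],[-104,0,224,0,-42,0,0],[-130,0,280,0,-52.5,0,0]]'; python3 - <<'E'
from bench import robot
import numpy as np
o=robot.get_obs(); print(o["tool_pos"],o["ee_rot"],o["joint_positions"])
y=o["ee_rot"][2]; d=np.array([0.478,-0.247])-o["tool_pos"][:2]
print("tool dx,dz mm",1e3*(d@[np.cos(y),np.sin(y)]),1e3*(d@[-np.sin(y),np.cos(y)]))
E
```

```text
time: 1.98
tool_pos: [0.3848, -0.3269, 0.2057]
ee_rot: [-1.571, -0.001, -0.374]
wrist_force: [0.6, 0.0, -1.0]
width: 0.0943
[ 0.38475828 -0.32688215  0.205749  ] [-1.57132184e+00 -9.07493415e-04 -3.73917780e-01] [-8.16533629e-01 -1.45159393e-02  1.47520339e+00 -8.67021729e-05
  1.67986008e+00 -4.42625092e-01]
tool dx,dz mm 57.620866964203685 108.4205374426897
```

```bash
python3 -m creep '[[19,0,36,0,-10.5,0,0],[38,0,72,0,-21,0,0],[57,0,108,0,-31.5,0,0],[57,0,108,0,-42,0,0],[57,0,108,0,-52.5,0,0]]'; python3 -m creep '[[0,0,0,0,-10.5,0,0],[0,0,0,0,-21,0,0],[0,0,0,0,-31.5,0,0],[0,0,0,0,-42,0,0],[0,0,0,0,-43,0,0]]'
cat > h.py <<'E'
from bench import robot
import numpy as np, cv2
from scipy.spatial.transform import Rotation as R
def pose():
    o=robot.get_obs(); T=np.eye(4); T[:3,:3]=R.from_euler("xyz",o["ee_rot"]).as_matrix(); T[:3,3]=o["tool_pos"]; return T
def wsnap(name):
    T=pose(); s=robot.snapshot("wrist"); cv2.imwrite(f"pics/{name}.png",s["color"]); s["W"]=T@s["mount"]; return s
def wproj(s,p):
    q=np.linalg.inv(s["W"])@np.r_[p,1]; q=q[:3]; r=np.hypot(q[0],q[1]); th=np.arctan2(r,q[2])
    return np.array([s["cx"]+s["fx"]*th*q[0]/r, s["cy"]+s["fy"]*th*q[1]/r])
def wray(s,uv):
    d=np.array([(uv[0]-s["cx"])/s["fx"],(uv[1]-s["cy"])/s["fy"]]); th=np.hypot(*d)
    v=np.r_[d/th*np.sin(th),np.cos(th)]; return s["W"][:3,3], s["W"][:3,:3]@v
def wplane(s,uv,z):
    o,v=wray(s,uv); return o+v*(z-o[2])/v[2]
def ray(s,uv):
    v=np.array([(uv[0]-s["cx"])/s["fx"],(uv[1]-s["cy"])/s["fy"],1]); M=s["world_from_camera"]; return M[:3,3],M[:3,:3]@v
def plane(s,uv,z):
    o,v=ray(s,uv); return o+v*(z-o[2])/v[2]
def tri(rs):
    A=np.zeros((3,3));b=np.zeros(3)
    for o,v in rs:
        v=v/np.linalg.norm(v); P=np.eye(3)-np.outer(v,v); A+=P;b+=P@o
    return np.linalg.solve(A,b)
def lm(cam,*names):
    for k in names:
        print(cam,k,[(round(d["p"],2),[round(float(x),4) for x in d["point"]]) for d in robot.landmark_of(k,cam)[:3]])
E
python3 - <<'E'
from h import *
s=wsnap("w1"); T=pose(); print(T.round(3),robot.get_obs()["joint_positions"])
lm("wrist","gearbox","selector_grip","mark_bar","mark_tube")
E
```

```text
time: 2.6
tool_pos: [0.4769, -0.2484, 0.2054]
ee_rot: [-1.571, 0.0, 0.544]
wrist_force: [-0.9, 0.0, -0.0]
width: 0.0942
time: 3.22
tool_pos: [0.4764, -0.2491, 0.2055]
ee_rot: [-1.571, 0.0, 1.286]
wrist_force: [-0.7, -0.2, 0.3]
width: 0.094
[[ 0.281 -0.    -0.96   0.476]
 [ 0.96  -0.     0.281 -0.249]
 [-0.    -1.    -0.     0.205]
 [ 0.     0.     0.     1.   ]] [-5.87166120e-01  5.95769456e-02  1.40015953e+00 -6.85276189e-05
  1.68182410e+00 -1.87261853e+00]
wrist gearbox [(0.83, [0.643, -0.4113, -0.0012]), (0.81, [0.4755, -0.2517, -0.0024]), (0.75, [0.2879, -0.2041, 0.0026])]
wrist selector_grip [(0.86, [0.4736, -0.2494, 0.0809]), (0.82, [0.2799, -0.2021, 0.0608]), (0.56, [0.6476, -0.4139, 0.0836])]
wrist mark_bar [(0.89, [0.4619, -0.2032, 0.0471]), (0.78, [0.6329, -0.3626, 0.0553]), (0.42, [0.5413, 0.1234, -0.001])]
wrist mark_tube [(0.97, [0.4375, -0.285, 0.0516]), (0.71, [0.6138, -0.4487, 0.0525]), (0.69, [0.2622, -0.2312, 0.0358])]
```

View pics/w1.png

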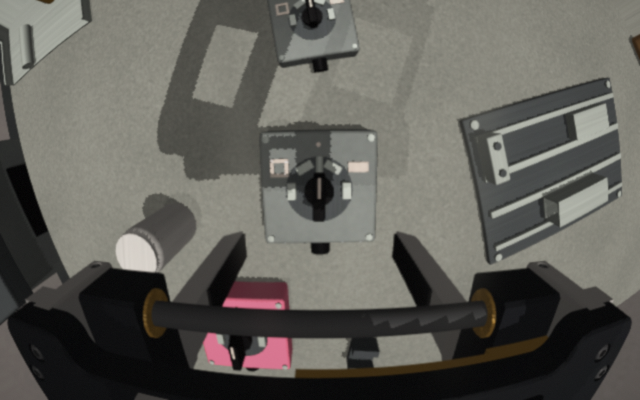

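The wrist view shows the knob at (319,190), aligned with the tool. The tube mark is at (279,168), the bar mark at (358,167), and the gearbox corners are clear. I'll refine the axis and yaw from pixels.

```bash
python3 - <<'E'
from h import *
s=wsnap("w1b"); 
c=cv2.resize(s["color"][115:265,245:395],(600,600),interpolation=cv2.INTER_CUBIC); cv2.imwrite("pics/w1c.png",c)
mt=wplane(s,(279,168),.05); mb=wplane(s,(358,167),.05); print(mt,mb,np.linalg.norm(mt-mb))
d=(mb-mt)[:2]; print("yaw",np.degrees(np.arctan2(-d[0],d[1])))
u=d/np.linalg.norm(d); n=np.array([u[1],-u[0]]); print("axis",(mt+mb)[:2]/2+n*.025)
t=robot.snapshot("top")
for p in ([.476,-.249,.05],[.476,-.249,.098]): print(wproj(s,p))
E
```

```text
[ 0.43924443 -0.28366691  0.05      ] [ 0.46252817 -0.20009635  0.05      ] 0.08675351147544236
yaw -15.568458715161608
axis [ 0.47496906 -0.24859137]
[318.68235386 190.57090787]
[318.66453964 201.75237731]
```

View pics/w1c.png

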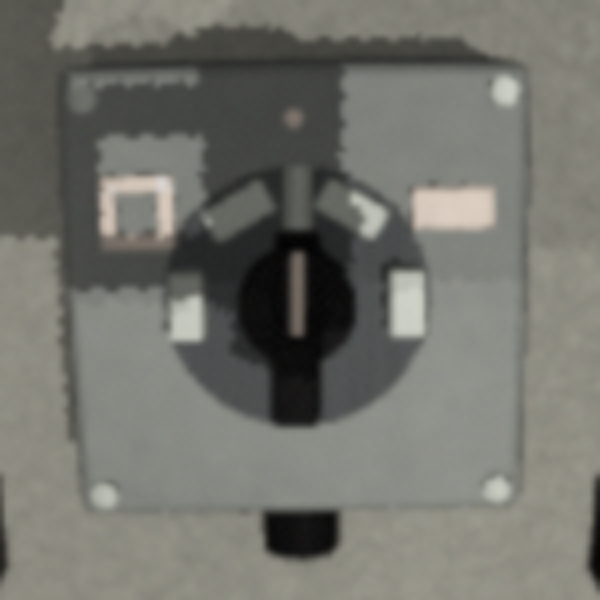

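```bash
python3 -m creep '[[0,45,0,0,-0.5,0,0],[0,90,0,0,-0.5,0,0],[0,120,1,0,-0.5,0,0],[0,137,1,0,-0.5,0,0],[0,137,1,0,-0.5,0,0]]'; python3 -m creep '[[0,0,0,0,0,0,200],[0,0,0,0,0,0,255],[0,0,0,0,0,0,255],[0,0,0,0,0,0,255],[0,0,0,0,0,0,255]]'
python3 - <<'E'
from h import *
s=wsnap("w2"); lm("wrist","selector_grip")
E
```

```text
time: 4.2
tool_pos: [0.4749, -0.2485, 0.0675]
ee_rot: [-1.569, -0.001, 1.296]
wrist_force: [0.1, -0.5, 0.5]
width: 0.0933
time: 4.82
tool_pos: [0.4755, -0.2488, 0.0686]
ee_rot: [-1.571, 0.0, 1.296]
wrist_force: [0.0, 0.2, -0.1]
width: 0.0474
wrist selector_grip [(0.6, [0.4724, -0.2475, 0.0813]), (0.29, [0.4387, -0.2845, 0.0522])]
```

View pics/w2.png

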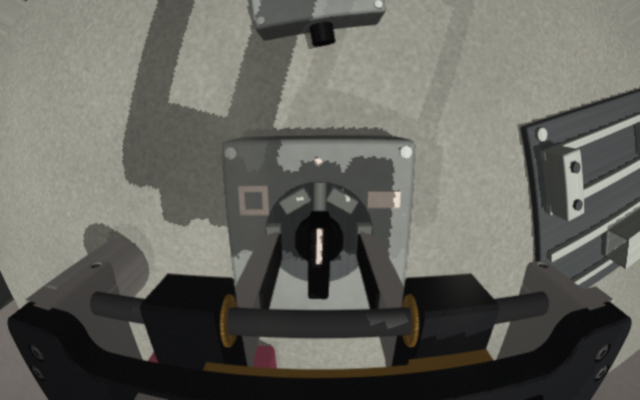

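The fingers are still closing evenly around the knob at (319,240), so I'll continue closing.

```bash
python3 -m creep '[[0,0,0,0,0,0,255],[0,0,0,0,0,0,255],[0,0,0,0,0,0,255],[0,0,0,0,0,0,255],[0,0,0,0,0,0,255]]'; python3 -m creep '[[0,0,0,0,0,0,255],[0,0,0,0,0,0,255]]'
```

```text
time: 5.55
tool_pos: [0.4754, -0.2491, 0.0685]
ee_rot: [-1.571, 0.0, 1.296]
wrist_force: [-0.5, -1.4, -0.4]
width: 0.0122
time: 5.8
tool_pos: [0.4754, -0.249, 0.0685]
ee_rot: [-1.571, 0.0, 1.296]
wrist_force: [0.2, -1.7, -0.7]
width: 0.0119
```

It's gripped: 12 mm wide, the knob's thickness. Lift 13 mm.

```bash
python3 -m creep '[[0,-5,0,0,0,0,255],[0,-10,0,0,0,0,255],[0,-13,0,0,0,0,255],[0,-13,0,0,0,0,255]]'; python3 - <<'E'
from h import *
s=wsnap("w3")
E
```

```text
time: 6.3
tool_pos: [0.4753, -0.249, 0.0813]
ee_rot: [-1.571, 0.0, 1.296]
wrist_force: [2.6, -3.5, -6.2]
width: 0.0119
```

View pics/w3.png

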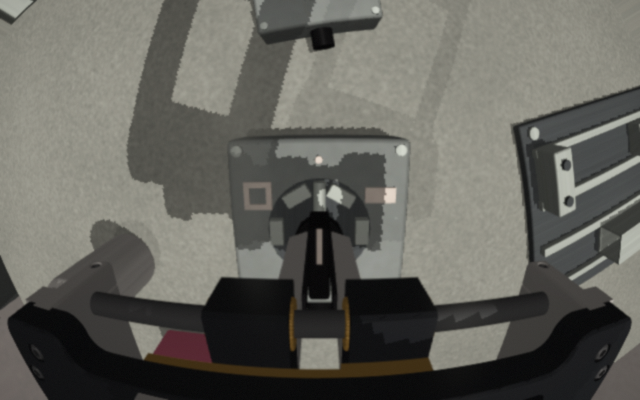

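The wrist force of -6 N matches the spring, so the knob is up about 13 mm. Turn clockwise 60°.

```bash
python3 -m creep '[[0,0,0,0,10,0,255],[0,0,0,0,20,0,255],[0,0,0,0,30,0,255],[0,0,0,0,40,0,255],[0,0,0,0,50,0,255]]'; python3 -m creep '[[0,0,0,0,10,0,255],[0,0,0,0,10,0,255],[0,0,0,0,10,0,255]]'; python3 - <<'E'
from h import *
s=wsnap("w4")
E
```

```text
time: 6.98
tool_pos: [0.4752, -0.2492, 0.0811]
ee_rot: [-1.571, 0.001, 0.417]
wrist_force: [0.4, -3.8, -7.2]
width: 0.0117
time: 7.35
tool_pos: [0.4752, -0.2492, 0.0812]
ee_rot: [-1.571, 0.001, 0.251]
wrist_force: [0.8, -5.7, -7.0]
width: 0.0118
```

View pics/w4.png

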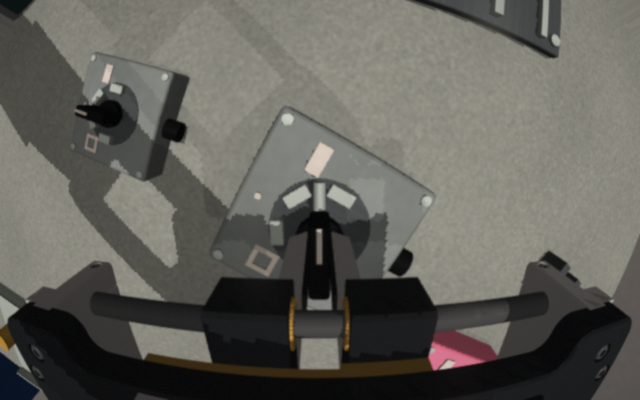

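The pointer at (319,195) lies in the gap by the filled rectangle at (319,160). The turn is 1.045 rad, so I'll lower it.

```bash
python3 -m creep '[[0,5,0,0,0,0,255],[0,10,0,0,0,0,255],[0,13,0,0,0,0,255],[0,13,0,0,0,0,255]]';  python3 -m creep '[[0,0,0,0,0,0,100],[0,0,0,0,0,0,0],[0,0,0,0,0,0,0],[0,0,0,0,0,0,0],[0,0,0,0,0,0,0]]'; python3 - <<'E'
from h import *
s=wsnap("w5")
E
```

```text
time: 7.9
tool_pos: [0.4752, -0.2492, 0.0687]
ee_rot: [-1.572, 0.001, 0.249]
wrist_force: [-0.6, -5.9, -5.2]
width: 0.0119
time: 8.52
tool_pos: [0.4755, -0.2487, 0.0686]
ee_rot: [-1.571, -0.0, 0.249]
wrist_force: [0.8, -0.5, -0.7]
width: 0.0581
```

View pics/w5.png

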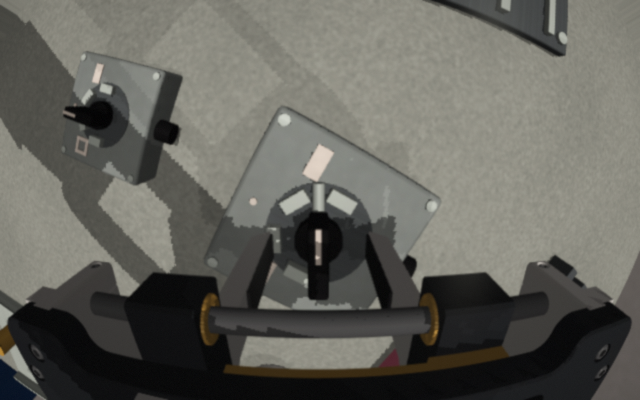

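The knob stays put and its top is at the same image height as before the lift (about 319,245), with the pin in the gap by the bar mark. I'll back up, verify, and travel to the station.

```bash
python3 -m creep '[[0,45,0,0,0,0,0]]' --help >/dev/null 2>&1 </dev/null; python3 - <<'E'
from bench import robot
o=robot.get_obs(); print(o["time"],o["tool_pos"])
E
```

```text
8.575 [ 0.47551127 -0.2487138   0.06850487]
```

That stray command had a wrong sign in it (+45 would have gone down). It was not executed: time and pose are unchanged. Now rise for real.

```bash
python3 -m creep '[[0,-20,0,0,0,0,0],[0,-60,0,0,0,0,0],[0,-100,0,0,0,0,0],[0,-137,0,0,0,0,0],[0,-137,0,0,0,0,0]]'; python3 - <<'E'
from h import *
s=wsnap("w6")
c=cv2.resize(s["color"][115:265,245:395],(600,600),interpolation=cv2.INTER_CUBIC); cv2.imwrite("pics/w6c.png",c)
lm("wrist","selector_grip")
E
```

```text
time: 9.2
tool_pos: [0.4771, -0.2499, 0.2095]
ee_rot: [-1.577, -0.005, 0.249]
wrist_force: [0.3, 0.1, 0.1]
width: 0.0944
wrist selector_grip [(0.95, [0.2802, -0.2034, 0.0604]), (0.77, [0.4716, -0.2455, 0.0778]), (0.7, [0.6499, -0.4138, 0.0802])]
```

View pics/w6c.png

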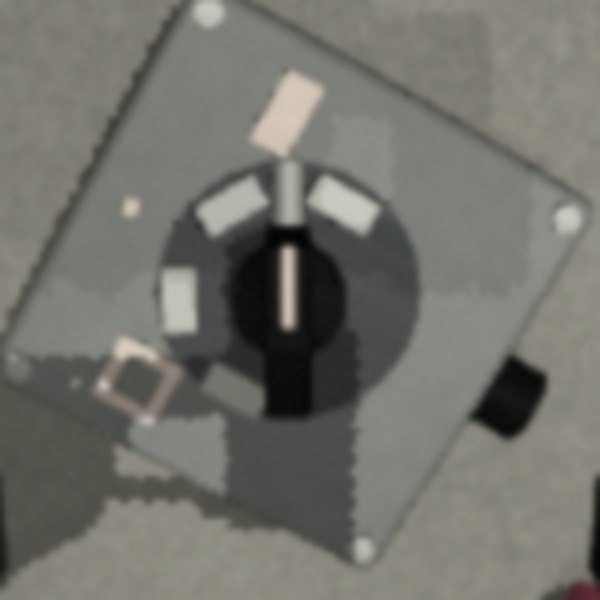

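The pointer sits between the lands at the filled rectangle, and the grip height of about 0.08 means it's down. Travel to the station.

```bash
python3 -m creep '[[14,0,55,0,2,0,0],[29,0,110,0,4,0,0],[43,0,165,0,6,0,0],[58,0,220,0,8,0,0],[72,0,275,0,10.5,0,0]]'; python3 - <<'E'
from bench import robot
import numpy as np
o=robot.get_obs(); y=o["ee_rot"][2]; d=np.array([0.48,0.26])-o["tool_pos"][:2]
print("tool dx,dz mm",1e3*(d@[np.cos(y),np.sin(y)]),1e3*(d@[-np.sin(y),np.cos(y)]))
E
```

```text
time: 9.93
tool_pos: [0.4762, 0.0372, 0.2028]
ee_rot: [-1.57, 0.004, 0.064]
wrist_force: [0.7, 0.1, 0.4]
width: 0.0941
tool dx,dz mm 17.969179018801977 222.0580710973081
```

```bash
python3 -m creep '[[5,0,55,0,0,0,255],[9,0,110,0,0,0,255],[13,0,165,0,0,0,255],[18,0,221,0,0,0,255],[18,0,221,0,0,0,255]]'; python3 - <<'E'
from h import *
s=wsnap("w7"); lm("wrist","bar_center","lane","stop_face","tube_center","station")
E
```

```text
time: 10.55
tool_pos: [0.4793, 0.26, 0.2021]
ee_rot: [-1.572, 0.005, 0.071]
wrist_force: [-0.3, 0.1, -0.5]
width: 0.0473
wrist bar_center [(0.37, [0.5974, 0.1273, 0.0332])]
wrist lane [(0.6, [0.4893, 0.1167, 0.0092]), (0.44, [0.4877, 0.1835, 0.0218])]
wrist stop_face [(0.73, [0.4981, -0.0107, 0.0296])]
wrist tube_center [(0.85, [0.5983, 0.1297, 0.0328])]
wrist station [(0.64, [0.5402, 0.1215, 0.0013])]
```

View pics/w7.png

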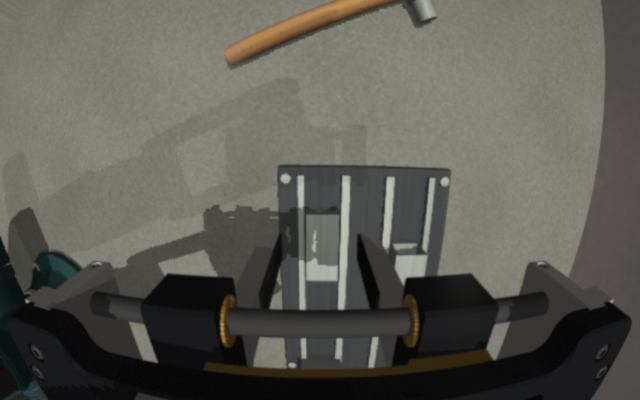

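```bash
python3 - <<'E'
from h import *
s=wsnap("w7b"); c=cv2.resize(s["color"][160:310,265:385],(480,600),interpolation=cv2.INTER_CUBIC); cv2.imwrite("pics/w7c.png",c)
for uv,z in (((306,213),.032),((340,213),.032),((302,178),.02),((347,178),.02),((303,280),.02),((346,280),.02),((308,281),.032),((339,281),.032)): print(uv,wplane(s,uv,z).round(4))
E
```

```text
(306, 213) [0.467  0.2234 0.032 ]
(340, 213) [0.5075 0.226  0.032 ]
(302, 178) [0.4596 0.2631 0.02  ]
(347, 178) [0.5134 0.2666 0.02  ]
(303, 280) [0.4673 0.1254 0.02  ]
(346, 280) [0.5249 0.1289 0.02  ]
(308, 281) [0.4742 0.1311 0.032 ]
(339, 281) [0.5143 0.1336 0.032 ]
```

View pics/w7c.png

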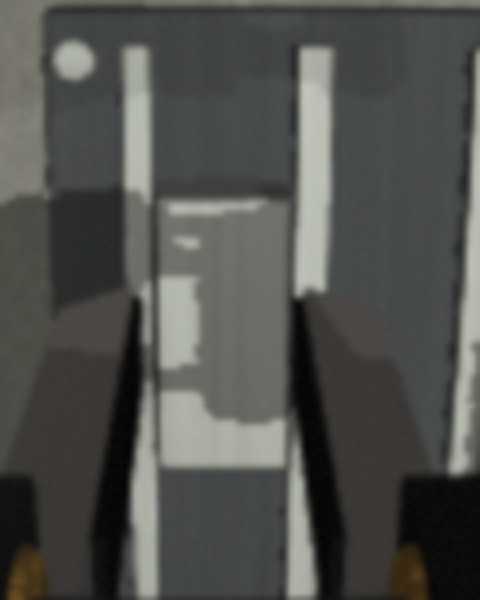

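```bash
python3 - <<'E'
from h import *
s=wsnap("w7d"); 
f=lambda a,b:(265+a/4,160+b/4)
for n,ab,z in (("barTL",(157,199),.032),("barTR",(289,199),.032),("barBL",(159,467),.032),("barBR",(285,467),.032),("stripL",(151,50),.02),("stripR",(299,48),.02),("stripL2",(158,560),.02),("stripR2",(288,560),.02)): print(n,wplane(s,f(*ab),z).round(4))
print(pose()[:3,3],robot.get_obs()["width"])
t=robot.snapshot("top"); sc=robot.snapshot("scene")
for k in range(1): lm("top","bar_center","lane","stop_face"); lm("scene","bar_center","lane","stop_face")
E
```

```text
barTL [0.4649 0.2274 0.032 ]
barTR [0.5041 0.2299 0.032 ]
barBL [0.4699 0.1372 0.032 ]
barBR [0.5104 0.1398 0.032 ]
stripL [0.4603 0.27   0.02  ]
stripR [0.5044 0.2734 0.02  ]
stripL2 [0.471  0.0932 0.02  ]
stripR2 [0.5159 0.0961 0.02  ]
[0.48135825 0.25594941 0.20552298] 0.015649046623450482
top bar_center [(0.98, [0.4833, 0.182, 0.0241])]
top lane [(0.84, [0.4933, 0.115, 0.0159]), (0.64, [0.5466, 0.1184, 0.0006]), (0.61, [0.472, -0.2484, 0.0819])]
top stop_face [(0.55, [0.4984, -0.0175, 0.0261]), (0.21, [0.4763, -0.2476, 0.0806])]
scene bar_center [(0.93, [0.49, 0.184, 0.0281])]
scene lane [(0.75, [0.4953, 0.1202, 0.0099])]
scene stop_face [(0.82, [0.4975, -0.0092, 0.0312])]
```

The bar centre measures (0.487,0.184). Its width and length come out at 40 × 90 mm at z = 32 mm, so the height checks out. The lane yaw is 3.6°, and the bar's far end is near y = 0.229. Descend behind it with the fingers closed.

```bash
python3 -m creep '[[2,50,0,0,0,0,255],[2,100,0,0,0,0,255],[2,150,0,0,0,0,255],[2,150,0,0,0,0,255]]'; python3 - <<'E'
from h import *
print(pose()[:3,3],robot.get_obs()["ee_rot"]); s=wsnap("w8")
E
```

```text
time: 11.85
tool_pos: [0.4794, 0.2558, 0.0507]
ee_rot: [-1.574, 0.01, 0.066]
wrist_force: [-0.8, 0.2, 0.4]
width: 0.0005
[0.47939469 0.2558129  0.0507284 ] [-1.57431418  0.01023706  0.06550822]
```

View pics/w8.png

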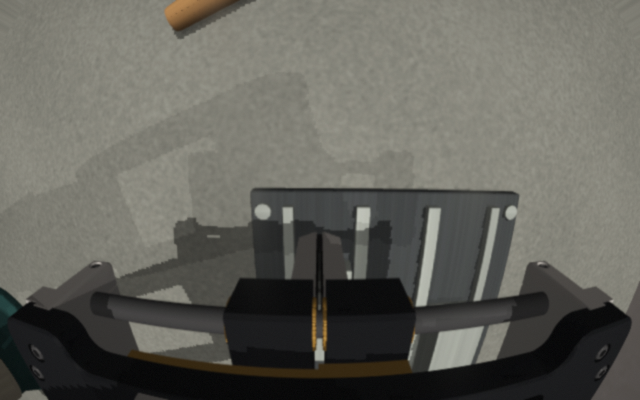

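The closed fingers sit in the lane mouth, slightly left of centre. I'll correct +4 mm and go down.

```bash
python3 -m creep '[[4,10,0,0,0,0,255],[4,20,0,0,0,0,255],[4,28,0,0,0,0,255],[4,32,0,0,0,0,255],[4,32,0,0,0,0,255]]'
```

```text
time: 12.52
tool_pos: [0.4868, 0.2574, 0.0231]
ee_rot: [-1.571, 0.001, 0.065]
wrist_force: [0.1, -0.1, 0.3]
width: 0.0006
```

```bash
python3 -m creep '[[0,0,0,0,0,0,255],[0,0,0,0,0,0,255],[0,0,0,0,0,0,255]]'
```

```text
time: 12.9
tool_pos: [0.4873, 0.2576, 0.0237]
ee_rot: [-1.571, -0.0, 0.065]
wrist_force: [-0.9, 0.3, 0.5]
width: 0.0001
```

```bash
python3 -m creep '[[-4,5,0,0,0,0,255],[-4,5,0,0,0,0,255],[-4,5,-12,0,0,0,255],[-4,5,-24,0,0,0,255],[-4,5,-36,0,0,0,255]]';python3 -m creep '[[0,0,-12,0,0,0,255],[0,0,-24,0,0,0,255],[0,0,-36,0,0,0,255],[0,0,-46,0,0,0,255],[0,0,-46,0,0,0,255]]'
```

```text
time: 13.52
tool_pos: [0.4855, 0.2212, 0.0185]
ee_rot: [-1.569, -0.0, 0.065]
wrist_force: [-0.4, 3.7, -0.5]
width: 0.0004
time: 14.15
tool_pos: [0.4886, 0.1736, 0.0185]
ee_rot: [-1.573, 0.0, 0.064]
wrist_force: [0.6, -0.3, 0.2]
width: 0.0007
```

```bash
python3 - <<'E'
from h import *
print(pose()[:3,3]); t=robot.snapshot("top"); cv2.imwrite("pics/t9.png",t["color"]); c=cv2.resize(t["color"][145:245,215:345],(780,600),interpolation=cv2.INTER_CUBIC); cv2.imwrite("pics/t9c.png",c)
E
```

```text
[0.48863795 0.17363687 0.01847668]
```

View pics/t9c.png

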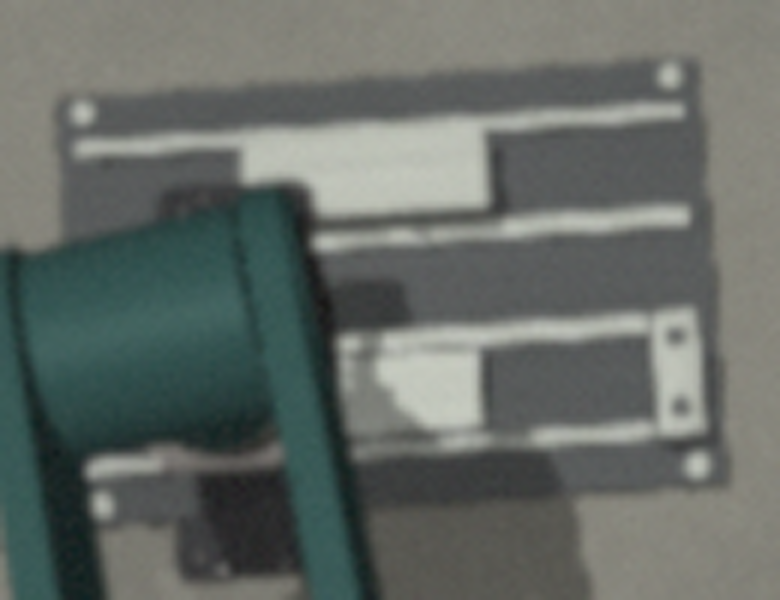

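The bar is sliding straight. Its front edge is at (485,390) in the crop and the stop face at x≈652, so about 82 mm remain.

```bash
python3 -m creep '[[0,0,-12,0,0,0,255],[0,0,-24,0,0,0,255],[0,0,-36,0,0,0,255],[0,0,-48,0,0,0,255],[0,0,-54,0,0,0,255]]';python3 -m creep '[[0,0,-4,0,0,0,255],[0,0,-8,0,0,0,255],[0,0,-12,0,0,0,255],[0,0,-16,0,0,0,255],[0,0,-16,0,0,0,255]]'
```

```text
time: 14.82
tool_pos: [0.4921, 0.1207, 0.0185]
ee_rot: [-1.571, -0.0, 0.064]
wrist_force: [-0.8, 5.0, 1.0]
width: 0.0005
time: 15.45
tool_pos: [0.4931, 0.1052, 0.0185]
ee_rot: [-1.572, -0.0, 0.065]
wrist_force: [0.3, 2.5, 1.6]
width: 0.0008
```

```bash
python3 - <<'E'
from h import *
print(pose()[:3,3]); t=robot.snapshot("top");  c=cv2.resize(t["color"][145:245,215:345],(780,600),interpolation=cv2.INTER_CUBIC); cv2.imwrite("pics/t10c.png",c)
E
```

```text
[0.49312871 0.10519375 0.01854605]
```

View pics/t10c.png

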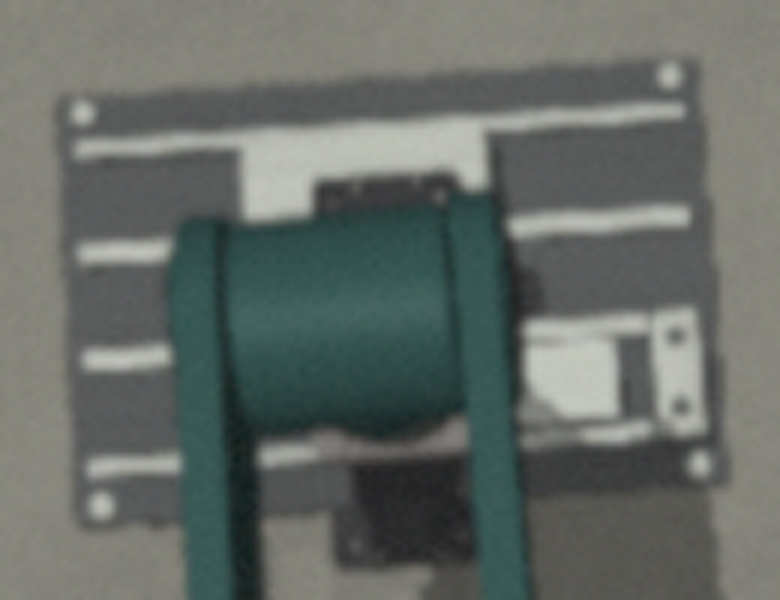

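About 14 mm left. I'll go in small steps, watching the force.

```bash
python3 -m creep '[[0,0,-3,0,0,0,255],[0,0,-6,0,0,0,255],[0,0,-8,0,0,0,255],[0,0,-10,0,0,0,255],[0,0,-10,0,0,0,255]]';python3 -m creep '[[0,0,-1,0,0,0,255],[0,0,-2,0,0,0,255],[0,0,-2,0,0,0,255]]'
```

```text
time: 16.12
tool_pos: [0.4937, 0.0958, 0.0185]
ee_rot: [-1.571, -0.0, 0.065]
wrist_force: [-1.1, 4.8, 2.5]
width: 0.0005
time: 16.5
tool_pos: [0.4939, 0.0939, 0.0186]
ee_rot: [-1.57, -0.0, 0.066]
wrist_force: [-0.9, 4.6, 1.5]
width: 0.0006
```

```bash
python3 -m creep '[[0,0,-1,0,0,0,255],[0,0,-2,0,0,0,255],[0,0,-2,0,0,0,255]]';python3 -m creep '[[0,0,-1,0,0,0,255],[0,0,-1,0,0,0,255]]'
```

```text
time: 16.88
tool_pos: [0.494, 0.092, 0.0186]
ee_rot: [-1.57, -0.0, 0.066]
wrist_force: [0.5, 4.6, 1.9]
width: 0.0002
time: 17.12
tool_pos: [0.494, 0.091, 0.0185]
ee_rot: [-1.57, -0.0, 0.066]
wrist_force: [0.2, 4.9, 2.5]
width: 0.0005
```

```bash
python3 -m creep '[[0,0,-1,0,0,0,255],[0,0,-1,0,0,0,255]]'
```

```text
time: 17.38
tool_pos: [0.4941, 0.09, 0.0185]
ee_rot: [-1.57, -0.0, 0.066]
wrist_force: [-0.1, 5.3, 2.2]
width: 0.0008
```

```bash
python3 -m creep '[[0,0,-1,0,0,0,255],[0,0,-1,0,0,0,255]]'
```

```text
time: 17.62
tool_pos: [0.4942, 0.089, 0.0185]
ee_rot: [-1.57, -0.0, 0.066]
wrist_force: [0.3, 5.2, 1.4]
width: 0.0004
```

```bash
python3 -m creep '[[0,0,-1,0,0,0,255],[0,0,-1,0,0,0,255]]'
```

```text
time: 17.88
tool_pos: [0.4942, 0.088, 0.0185]
ee_rot: [-1.57, -0.0, 0.066]
wrist_force: [-0.8, 4.3, 1.6]
width: 0.0006
```

```bash
python3 -m creep '[[0,0,-1,0,0,0,255],[0,0,-1,0,0,0,255]]'; python3 - <<'E'
from h import *
print(pose()[:3,3]); t=robot.snapshot("top");  c=cv2.resize(t["color"][185:230,280:345],(780,540),interpolation=cv2.INTER_CUBIC); cv2.imwrite("pics/t11c.png",c)
E
```

```text
time: 18.12
tool_pos: [0.4943, 0.0874, 0.0186]
ee_rot: [-1.569, -0.0, 0.066]
wrist_force: [0.1, 6.4, 1.2]
width: 0.0007
[0.49430254 0.08738035 0.01858752]
```

View pics/t11c.png

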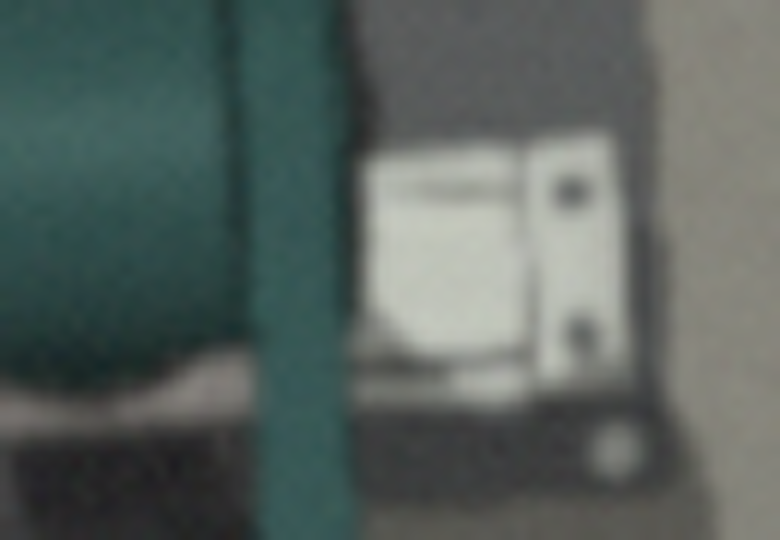

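The top crop shows the bar's front edge meeting the stop at x≈528, with only a thin dark line between them. The last step also lagged with a rising force. I'll confirm with one more mm.

```bash
python3 -m creep '[[0,0,-1,0,0,0,255],[0,0,-1,0,0,0,255]]'
```

```text
time: 18.42
tool_pos: [0.4943, 0.0873, 0.0186]
ee_rot: [-1.568, -0.0, 0.066]
wrist_force: [-0.6, 8.7, 1.2]
width: 0.0004
```

```bash
python3 -m creep '[[0,0,-1,0,0,0,255],[0,0,-1,0,0,0,255]]'
```

```text
time: 18.68
tool_pos: [0.4943, 0.0873, 0.0186]
ee_rot: [-1.566, -0.0, 0.066]
wrist_force: [0.3, 11.2, 2.0]
width: 0.0003
```

The tool stalled at y=0.0873 and the force is climbing, so the bar is against the stop. Back off, rise and inspect.

```bash
python3 -m creep '[[0,0,2,0,0,0,255],[0,0,8,0,0,0,255],[0,0,20,0,0,0,255],[0,0,30,0,0,0,255],[0,0,30,0,0,0,255]]'; python3 -m creep '[[0,-40,0,0,0,0,255],[0,-80,0,0,0,0,255],[0,-130,0,0,0,0,255],[0,-180,0,0,0,0,255],[0,-180,0,0,0,0,255]]'; python3 -m creep '[[-20,-10,50,0,0,0,255],[-40,-20,100,0,0,0,255],[-60,-20,150,0,0,0,255],[-60,-20,200,0,0,0,255],[-60,-20,200,0,0,0,255]]'; python3 - <<'E'
from h import *
t=robot.snapshot("top");  c=cv2.resize(t["color"][145:245,215:345],(780,600),interpolation=cv2.INTER_CUBIC); cv2.imwrite("pics/t12c.png",c)
lm("top","bar_center","tube_center","stop_face","lane","hammer","oil_can","vblock")
g=cv2.resize(t["color"][180:250,365:445],(686,600),interpolation=cv2.INTER_CUBIC); cv2.imwrite("pics/t12g.png",g)
s=robot.snapshot("scene"); cv2.imwrite("pics/s12.png",s["color"]); lm("scene","bar_center","tube_center","selector_grip")
E
```

```text
time: 19.3
tool_pos: [0.4923, 0.1151, 0.0183]
ee_rot: [-1.571, 0.0, 0.067]
wrist_force: [0.5, -0.7, -0.0]
width: 0.0007
time: 19.92
tool_pos: [0.4952, 0.1146, 0.204]
ee_rot: [-1.571, -0.011, 0.065]
wrist_force: [0.5, -0.2, -0.7]
width: 0.0005
time: 20.55
tool_pos: [0.4181, 0.3122, 0.2164]
ee_rot: [-1.572, 0.003, 0.07]
wrist_force: [-0.9, -0.8, -0.4]
width: 0.0011
top bar_center [(0.96, [0.494, 0.0311, 0.0236]), (0.34, [0.546, 0.1168, 0.0022])]
top tube_center [(0.85, [0.5985, 0.1293, 0.0331]), (0.62, [0.5458, 0.1167, 0.0014])]
top stop_face [(0.64, [0.4998, -0.0148, 0.0301])]
top lane [(0.63, [0.491, 0.1171, 0.0143])]
top hammer []
top oil_can [(0.67, [0.4776, -0.4618, -0.0021])]
top vblock [(0.79, [0.7555, -0.2599, 0.0018])]
scene bar_center []
scene tube_center [(0.71, [0.5998, 0.1314, 0.0329])]
scene selector_grip [(0.64, [0.6461, -0.4117, 0.0811]), (0.62, [0.4753, -0.2478, 0.0861]), (0.45, [0.2821, -0.2014, 0.0601])]
```

View pics/t12c.png

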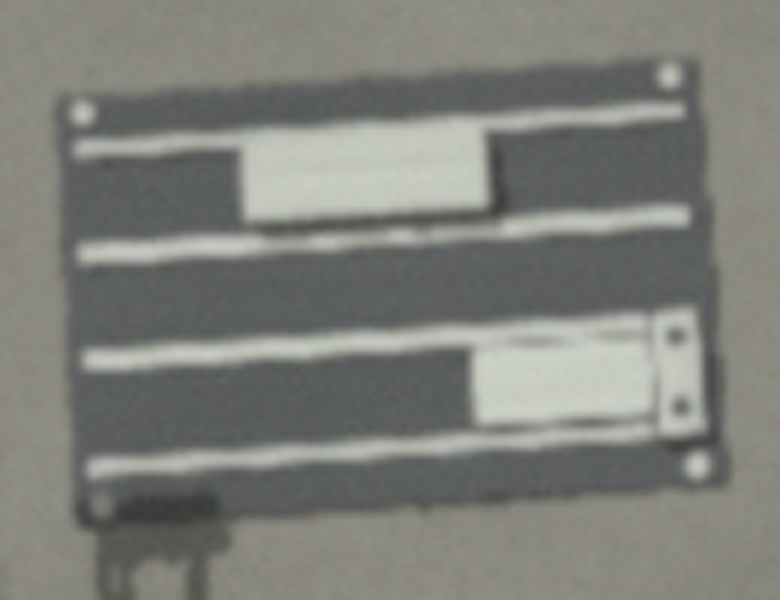

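View pics/t12g.png

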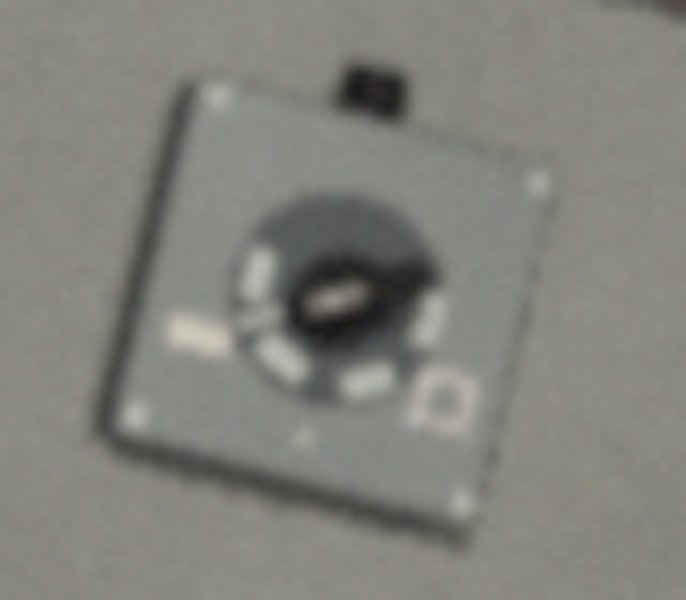

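View pics/s12.png

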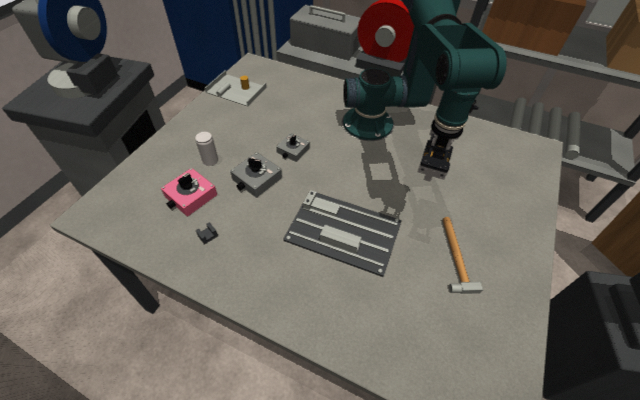

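The bar is flush with the stop at (655,385) and in line in the lane. The tube is unmoved at (365,172), and the pointer is in the filled-rectangle notch at (262,318). The scene view shows the hammer, can and V-block in their original places, and the arm is clear. Hand in.

```bash
python3 -m creep '[[0,0,0,0,0,0,255],[0,0,0,0,0,0,255],[0,0,0,0,0,0,255]]'; python3 -c "
from bench import robot
print(robot.close_job())"
```

```text
time: 21.52
tool_pos: [0.4195, 0.3103, 0.2184]
ee_rot: [-1.571, 0.0, 0.065]
wrist_force: [-0.8, 0.1, 0.6]
width: 0.0006
the job is handed in; nothing more can be done
None
```

I set the selector to the filled-rectangle notch for the solid bar in the near lane. Then I pushed the bar along the lane until it met the end stop, and handed the job in at 21.5 s; it reports no verdict.

**Selector:** I used the large grey gearbox. I lifted the knob about 13 mm, turned it 60° clockwise and lowered it. The last views show the pointer between the lands at the filled rectangle. The networks put the grip at 78 and 86 mm high, against 84 mm when fully down. They are only good to about 4 mm, so I rely on the matching before and after pictures for it being down.

**Bar:** I pushed its end with closed fingers until the tool stalled and the force rose from 5 to 11 N. The top view shows it flush and in line. The network measured its centre 46 mm from the stop, against the expected 45 mm.

**Everything else:** The tube, can and V-block read the same as at the start, within about 5 mm. The top network missed the hammer in the last check, but the scene picture shows it in its old place. The arm was well clear of everything at hand-in.

**A slip:** One stray command line carried a wrong-sign row, which would have driven the tool down. It was not executed: the pose was unchanged, and the clock had moved only by the camera call.

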